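# Set out the stacked trays again

## Task

Take apart the stack of washed trays on the breakfast table and set each tray on the cork mat cut to its length, centred and in line with the mat. Stand the spice jar upright in the longest tray and the egg cup upright in the shortest, and leave the middle tray empty. Do not tip anything over, and leave the pill organizer and the ring dish where they are.

Things in the scene. Friction and masses are not known exactly. Their poses are not given: they have to be found in the camera images.
- tray_long: white melamine tray, 190 mm long (x axis), 64 wide (y), 33 high, open on top, walls 4 mm, vertical. Its foot, 3 mm high, 178 x 52 mm, nests inside the rim of a tray beneath: stacked trays stand 30 mm apart. Inner floor 182 x 56 mm, 7 mm above the origin, which is the centre of the foot's underside. About 130 g. Longest; bottom of the stack at the start. Grip it across its width.
- tray_middle: white melamine tray, 140 mm long (x axis), 64 wide (y), 33 high, open on top, walls 4 mm, vertical. Its foot, 3 mm high, 128 x 52 mm, nests inside the rim of a tray beneath: stacked trays stand 30 mm apart. Inner floor 132 x 56 mm, 7 mm above the origin, which is the centre of the foot's underside. About 100 g. Middle length; second in the stack. Grip it across its width.
- tray_short: white melamine tray, 90 mm long (x axis), 64 wide (y), 33 high, open on top, walls 4 mm, vertical. Its foot, 3 mm high, 78 x 52 mm, nests inside the rim of a tray beneath: stacked trays stand 30 mm apart. Inner floor 82 x 56 mm, 7 mm above the origin, which is the centre of the foot's underside. About 70 g. Shortest; top of the stack. Grip it across its width.
- mat_long: thin cork mat fixed flat on the table, 216 mm long (x axis) by 90 mm wide (y) and 4 mm thick, 13 mm larger all round than the long tray, which belongs on it. Origin: centre of its underside, at table height. The same either way round.
- mat_middle: thin cork mat fixed flat on the table, 166 mm long (x axis) by 90 mm wide (y) and 4 mm thick, 13 mm larger all round than the middle tray, which belongs on it. Origin: centre of its underside, at table height. The same either way round.
- mat_short: thin cork mat fixed flat on the table, 116 mm long (x axis) by 90 mm wide (y) and 4 mm thick, 13 mm larger all round than the short tray, which belongs on it. Origin: centre of its underside, at table height. The same either way round.
- spice_jar: empty round clear-glass spice jar with a black screw cap, standing on the table; 78 mm high, glass body 40 mm across up to 52 mm, cap 37 mm across from 60 to 78 mm, about 90 g. Origin: centre of its underside, z up.
- egg_cup: turned pale-wood egg cup standing on the table; 66 mm high, foot 38 mm across, thin stem, round cup 47 mm across and nearly straight-sided from 43 mm up to the open rim, about 45 g. Origin: centre of its foot's underside, z up.
- pill_organizer: bystander, to be left alone: loose weekly pill organizer, a row of seven white lids on a clear box, 150 mm long (y axis), 34 mm wide, 23 mm high. Origin: centre of its underside.
- ring_dish: bystander, to be left alone: loose round blue ceramic ring dish, 90 mm across and 22 mm high, with a ring post 42 mm high in its middle. Origin: centre of its underside.
Things that resemble listed ones, but are neither listed nor needed, are in the scene too. What is shaped like the tray_middle but green, turquoise or yellow is not meant.

How it is judged (in metres and radians):
At the end, for the whole second after the job is handed in: Each tray lies flat on its own mat, centre within 14 mm and length within 0.15 rad of the mat's; jar upright on the long tray's floor, egg cup upright on the short tray's (tilt under 0.1 rad); pill organizer and ring dish within 20 mm of where they were; all at rest (horizontal distance between tray_long and mat_long below 0.014 m and angle between the x axis of tray_long and the x axis of mat_long, either way round below 0.15 rad and angle between each of tray_long, tray_middle, tray_short's own z axis and vertical below 0.05 rad and z of tray_long in the frame of mat_long between 0 and 0.008 m and linear speed of each of tray_long, tray_middle, tray_short, spice_jar, egg_cup below 0.02 m/s and horizontal distance between tray_middle and mat_middle below 0.014 m and angle between the x axis of tray_middle and the x axis of mat_middle, either way round below 0.15 rad and z of tray_middle in the frame of mat_middle between 0 and 0.008 m and horizontal distance between tray_short and mat_short below 0.014 m and angle between the x axis of tray_short and the x axis of mat_short, either way round below 0.15 rad and z of tray_short in the frame of mat_short between 0 and 0.008 m and x of spice_jar in the frame of tray_long between -0.075 and 0.075 m and y of spice_jar in the frame of tray_long between -0.015 and 0.015 m and z of spice_jar in the frame of tray_long between 0 and 0.012 m and angle between each of spice_jar, egg_cup's own z axis and vertical below 0.1 rad and x of egg_cup in the frame of tray_short between -0.03 and 0.03 m and y of egg_cup in the frame of tray_short between -0.015 and 0.015 m and z of egg_cup in the frame of tray_short between 0 and 0.012 m and distance of each of pill_organizer, ring_dish from where it was at the start of the episode below 0.02 m); the robot touches nothing.
It fails at once if the pill organizer is shifted by more than 20 mm (distance of pill_organizer from where it was at the start of the episode above 0.02 m).
It fails at once if the ring dish is shifted by more than 20 mm (distance of ring_dish from where it was at the start of the episode above 0.02 m).
It fails at once if the jar or the egg cup is tipped by more than 35 degrees (angle between any of spice_jar, egg_cup's own z axis and vertical above 0.61 rad).
It fails at once if a tray is tipped by more than 35 degrees (angle between any of tray_long, tray_middle, tray_short's own z axis and vertical above 0.61 rad).
It also fails if it takes over 120 s, if anything falls off the work surface, if the arm or the gripper's body presses on something with over 40 N, if the wrist force passes 120 N, or if a joint passes its speed limit or range.

## Robot

A 7-joint arm with a two-finger parallel gripper is mounted at the origin on the work surface. World frame = base frame: x ahead of the robot, y to its left, z up, the work surface at z = 0. Lengths are in m, angles in degrees, forces in N, time in s.
With the tool pointing down it reaches from about 0.4 to 0.875 m from the base axis. Payload 4.4 kg.
Tool frame: the origin (TCP) lies midway between the tips of the shut fingers; the grasp point (between the pads) lies manip.grasp_offset behind it (manip.grasp_offset is the distance from the TCP to the grasp point, in m); z points along the fingers, y is the line along which they close (so a half turn about z gives the same grasp; the last joint's range is limited). The gripper opens to 85 mm and grips with 20 to 120 N. Pads are 22 mm wide; open, the fingers measure 114 mm over their backs; the gripper's body (76 mm by 85 mm) begins 54 mm behind the grasp point. The pads swing forward as they close: fully open they stand 13 mm farther back than shut.
Start: joints at [72.72, 36.005, 2.206, 86.941, -1.547, 57.084, -1.146], TCP at [0.152, -0.632, 0.194] pointing down, gripper open.
Joint ranges: [-175.42, 175.42], [-21.48, 121.26], [-71.46, 75.88], [10.55, 141.38], [-63.04, 243.04], [13.31, 113.54], [-168.57, 168.57]. Speed limits (degrees/s): [147.25, 147.25, 180, 180, 180, 180, 180].

## Interface

Orientations are given as [roll, pitch, yaw] about the fixed x, y, z axes, in that order (R = Rz(yaw) Ry(pitch) Rx(roll)).
In Python, from station import manip, eyes, job_done gives the robot as it stands.
- The arm moves only by the tool move_arm, never from a script. Its argument "increments" is a list that holds one entry, the list of rows, each a list of 7 numbers: the shift along the world's x, y, z in cm, then the turn, a rotation vector about the world's x, y, z in rad, then the opening, from 0 (shut) to 1 (fully open). A call has 1 to 5 rows; each row shifts and turns the commanded pose from where the row before left it; what a row does not reach is not made up. A row lasts 1/10 s, in which the tool goes at most 50 mm and 8.59 degrees, less where a joint would pass 70% of its speed; a pose out of reach is approached as far as the arm can. A call with a gripper value outside its range is refused whole. The fingers move at their own pace and stop on an object; "squeeze" is the grip in N (left out, the last holds). Time passes only in rows, so rows that do not move let the fingers close. It gives the time, the measured TCP pose, the force, the opening and the grip force at its end, in the units of the state.
- manip.state(): the state, without advancing time (a new reading comes with each control period).
- eyes.capture(name): name is "scene" or "top"; returns the picture (400x640x3 uint8, red, green, blue); there is no depth.
- eyes.calibration(name): a dict with "mtx" (3x3 intrinsics, pixels), "distortion" ([k1, k2, p1, p2, k3] as OpenCV has them; the pictures are not rectified), "rvec" (rotation vector, rad) and "tvec" (3), from world to camera coordinates, as OpenCV has them. Camera axes: x right, y down, z forward; pixel columns grow to the right and rows downward; lengths in m; the calibration is good to about 2 mm. A picture is of the moment at which its call begins. calibration takes no time and is no camera call.
- job_done(): hands the job in; it is judged then, once.
The state is a dict: "time_s": time; "joint_positions": joint angles; "qvel": joint speeds; "tau": joint torques, N m; "eef_pos": TCP position; "orientation": TCP orientation; "force": force on the tool from outside, world axes, zero at the start; "torque": the same for the moment, N m; "gripper_width": finger opening in m; "grasp_force": force on a finger pad.
Only numpy, scipy, OpenCV 4.12 (cv2) and the standard library are available. Lean on these libraries where they do the work, as an engineer would, in place of code of your own. Each camera call takes 0.05 s, during which the arm holds its last target. There are 200 camera calls.

## Working session

There is one attempt and no reset: what is moved stays moved. The work goes in short steps, Python scripts to look and compute and a tool call to move; the robot and the scene stay as the last step left them, time stands still between calls to the robot, and variables do not carry over. Pictures are saved under pics/ and viewed, at most 14 in all, crops included, and the job is handed in when it is done.

Besides the shell and the picture viewer there is one more tool, called after "Emit:" as a command line: name --argument value ..., lists and objects as JSON in quotes. move_arm: Moves the arm, as the interface text tells. Its arguments: {"type":"object","properties":{"increments":{"type":"array"},"squeeze":{"type":"number"}},"required":["increments"]}

```bash
ls; mkdir -p pics; python3 - <<'E'
from station import manip, eyes
import cv2
for n in("top","scene"):
    cv2.imwrite(f"pics/{n}0.png",eyes.capture(n)[:,:,::-1])
    print(eyes.calibration(n))
print(manip.grasp_offset,manip.state())
E
```

```text
pics
{'mtx': array([[361.36683073,   0.        , 321.18572198],
       [  0.        , 361.36683073, 207.01803852],
       [  0.        ,   0.        ,   1.        ]]), 'distortion': array([-0.0397998,  0.       ,  0.       ,  0.       ,  0.       ]), 'rvec': array([ 2.19100168, -2.19094647,  0.09430343]), 'tvec': array([-0.00231643,  0.51824265,  0.90804961])}
{'mtx': array([[484.36486405,   0.        , 316.03991339],
       [  0.        , 484.36486405, 192.3572778 ],
       [  0.        ,   0.        ,   1.        ]]), 'distortion': array([-0.09359181,  0.        ,  0.        ,  0.        ,  0.        ]), 'rvec': array([ 0.93451035,  2.33585571, -1.18223288]), 'tvec': array([ 0.38873632, -0.13582234,  1.68107173])}
0.0187 {'time_s': 0.1, 'joint_positions': array([72.72040587, 36.0541764 ,  2.2030572 , 86.98827854, -1.54534868,
       57.08474921, -1.14462421]), 'qvel': array([-0.09369331, -0.18234697, -0.03062819, -0.11859724, -0.0009972 ,
       -0.00586762, -0.04451523]), 'tau': array([ 3.57340003e-03, -5.64538336e+01,  1.23066980e+00, -1.93973386e+01,
        1.13029405e-02,  5.45362593e-03,  2.55761385e-06]), 'eef_pos': array([ 0.15171921, -0.63141679,  0.192786  ]), 'orientation': array([-1.79902515e+02,  2.54409733e-03,  1.35114923e+01]), 'force': array([-0.08594506, -0.55523758, -0.35774348]), 'torque': array([-0.01854591, -0.02145193,  0.00315572]), 'grasp_force': 0.0, 'gripper_width': 0.08505563302635451}
```

View pics/top0.png

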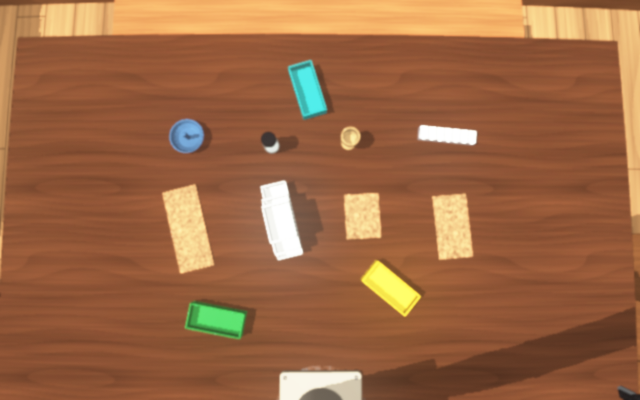

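View pics/scene0.png

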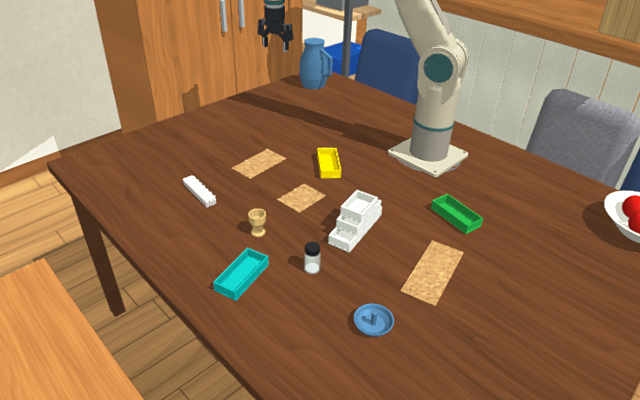

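Top view: stack at about (281,220), jar (270,142), cup (350,138), mats at (188,228) long, (452,226) middle and (362,216) short. The organizer is at (447,135) and the dish at (187,136). The turquoise, green and yellow trays are decoys; only the white stack (281,220) fits. I'll enlarge it to confirm.

```bash
cat > h.py <<'E'
import numpy as np, cv2
from station import manip, eyes
def cam(n):
    c=eyes.calibration(n); return c["mtx"],c["distortion"],c["rvec"],c["tvec"]
def p2w(n,px,z):
    K,D,r,t=cam(n); R=cv2.Rodrigues(r)[0]
    u=cv2.undistortPoints(np.array(px,float).reshape(-1,1,2),K,D)[:,0]
    d=np.c_[u,np.ones(len(u))]@R; c=-R.T@t
    return c+d*((z-c[2])/d[:,2])[:,None]
def w2p(n,p):
    K,D,r,t=cam(n); return cv2.projectPoints(np.array(p,float).reshape(-1,1,3),r,t,K,D)[0][:,0]
def rect(n,mask,z):
    """centre, long, short, yaw of the long axis, of the mask's outline at height z"""
    c=max(cv2.findContours(mask,cv2.RETR_EXTERNAL,cv2.CHAIN_APPROX_NONE)[0],key=cv2.contourArea)
    w=p2w(n,c[:,0],z)[:,:2]
    (x,y),(a,b),g=cv2.minAreaRect((w*1000).astype(np.float32))
    if a<b: a,b,g=b,a,g+90
    return round(x,1),round(y,1),round(a,1),round(b,1),round((g+90)%180-90,1)
E
python3 - <<'E'
from h import *
t=cv2.imread("pics/top0.png"); hsv=cv2.cvtColor(t,cv2.COLOR_BGR2HSV)
for nm,(x,y) in dict(long=(188,228),middle=(452,226),short=(362,216)).items():
    print(hsv[y,x],hsv[y,x-60 if nm!='middle' else x+60])
    m=np.zeros(t.shape[:2],np.uint8); s=np.s_[y-55:y+55,x-36:x+36]
    m[s]=(hsv[s][:,:,2]>150)*255
    if nm=='long': m[:,225:]=0
    if nm=='short': m[258:]=0
    print(nm,rect("top",m,.004))
a=cv2.resize(t[110:270,245:385],None,fx=3.6,fy=3.6,interpolation=cv2.INTER_CUBIC)
s=cv2.imread("pics/scene0.png")
cv2.imwrite("pics/c1.png",a)
cv2.imwrite("pics/c2.png",cv2.resize(s[180:290,235:395],None,fx=5,fy=5,interpolation=cv2.INTER_CUBIC))
E
```

```text
[ 21 100 249] [ 10 158 139]
long (453.5, 345.3, 257.1, 186.8, 1.1)
[ 19 107 245] [ 10 160 137]
middle (444.2, -344.9, 231.7, 190.3, -1.0)
[ 21  99 250] [ 11 102 117]
short (474.3, -108.1, 186.4, 169.3, 89.9)
```

View pics/c1.png

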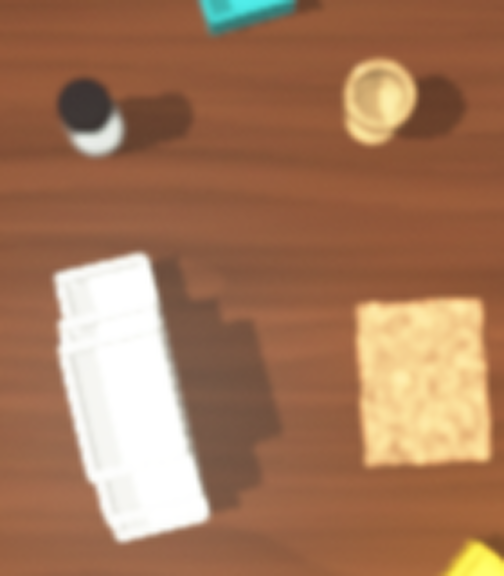

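View pics/c2.png

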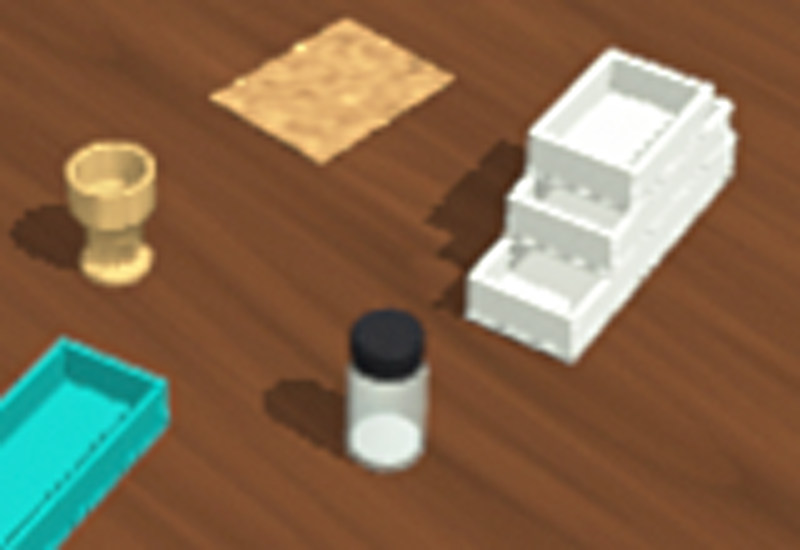

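```bash
python3 - <<'E'
from h import *
t=cv2.imread("pics/top0.png"); hsv=cv2.cvtColor(t,cv2.COLOR_BGR2HSV)
for nm,(x,y) in dict(long=(188,228),middle=(452,226),short=(362,216)).items():
    m=np.zeros(t.shape[:2],np.uint8); s=np.s_[y-50:y+50,x-35:x+35]
    m[s]=((hsv[s][:,:,2]>195)&(hsv[s][:,:,1]>60))*255
    m[265:,355:]*=(nm!='short')
    if nm=='short': m[255:]=0
    m=cv2.morphologyEx(m,cv2.MORPH_OPEN,np.ones((3,3)));print(nm,rect("top",m,.004))
f=lambda P:[(x/5+235,y/5+180) for x,y in P]
g=lambda P:[(x/3.6+245,y/3.6+110) for x,y in P]
pr=lambda n,w:print(n,np.round(w[:,:2]*1000,0).tolist())
pr("S scene",p2w("scene",f([(612,48),(530,130),(632,178),(715,88)]),.093))
pr("M scene",p2w("scene",f([(510,192),(612,240),(735,105)]),.063))
pr("L scene",p2w("scene",f([(470,285),(572,325)]),.033))
pr("L bottom",p2w("scene",f([(572,362),(735,178)]),.003))
pr("S top",p2w("top",g([(60,347),(162,335),(95,480)]),.093))
pr("M top",p2w("top",g([(58,320),(160,308)]),.063))
pr("L top",p2w("top",g([(55,272),(148,253),(118,541),(208,520)]),.033))
pr("near as M",p2w("top",g([(118,541),(208,520)]),.063))
pr("jar cap top",p2w("top",g([(85,105)]),.078)); pr("jar scene",p2w("scene",f([(387,325)]),.078)); pr("jar base",p2w("scene",f([(386,445)]),.003))
pr("cup rim top",p2w("top",g([(380,95)]),.066));pr("cup scene",p2w("scene",f([(111,168)]),.066));pr("cup foot",p2w("scene",f([(117,265)]),.003))
pr("dish,pill",p2w("top",[(187,136),(447,135)],.015))
E
```

```text
long (463.9, 345.0, 218.9, 93.1, 14.4)
middle (469.6, -346.0, 168.2, 93.1, 4.7)
short (497.0, -108.9, 118.1, 92.5, 3.1)
S scene [[446.0, 62.0], [534.0, 82.0], [525.0, 146.0], [433.0, 125.0]]
M scene [[551.0, 86.0], [541.0, 150.0], [404.0, 118.0]]
L scene [[595.0, 101.0], [578.0, 158.0]]
L bottom [[574.0, 157.0], [391.0, 116.0]]
S top [[514.0, 139.0], [522.0, 72.0], [428.0, 115.0]]
M top [[535.0, 145.0], [543.0, 76.0]]
L top [[572.0, 152.0], [585.0, 87.0], [384.0, 106.0], [398.0, 44.0]]
near as M [[386.0, 103.0], [400.0, 43.0]]
jar cap top [[679.0, 126.0]]
jar scene [[683.0, 129.0]]
jar base [[687.0, 134.0]]
cup rim top [[690.0, -74.0]]
cup scene [[695.0, -69.0]]
cup foot [[699.0, -65.0]]
dish,pill [[705.0, 349.0], [710.0, -335.0]]
```

```bash
cat > fit.py <<'E'
from h import *
from scipy.optimize import minimize
S=4
def render(n,solids,shape=(400,640)):
    m=np.zeros((shape[0]*S,shape[1]*S),np.uint8)
    for P in solids:
        q=cv2.convexHull(((w2p(n,P)+.5)*S-.5).astype(np.float32))
        cv2.fillConvexPoly(m,np.round(q*16).astype(np.int32),255,shift=4)
    return cv2.resize(m,shape[::-1],interpolation=cv2.INTER_AREA)/255.
def box(x,y,yaw,L,W,z0,z1):
    c,s=np.cos(yaw),np.sin(yaw)
    return [(x+c*a-s*b,y+s*a+c*b,z) for a in(-L/2,L/2) for b in(-W/2,W/2) for z in(z0,z1)]
def cyl(x,y,r,z0,z1):
    return [(x+r*np.cos(t),y+r*np.sin(t),z) for t in np.linspace(0,6.28,40) for z in(z0,z1)]
def fit(model,p0,masks,step):
    f=lambda p:sum(np.abs(render(n,model(p))-m).sum()/m.sum() for n,m in masks.items())
    p0=np.array(p0,float); sx=np.vstack([p0]+[p0+np.eye(len(p0))[i]*step[i] for i in range(len(p0))])
    r=minimize(f,p0,method="Nelder-Mead",options=dict(initial_simplex=sx,maxfev=250,xatol=2e-4,fatol=1e-4))
    return np.round(r.x,4),round(r.fun,3)
def white(im,b): # smooth occupancy: saturation drop
    h=cv2.cvtColor(im,cv2.COLOR_BGR2HSV).astype(float); m=np.zeros(im.shape[:2])
    s=np.s_[b[1]:b[3],b[0]:b[2]]; m[s]=((h[s][:,:,1]<70)&(h[s][:,:,2]>110)); return m
def stack(p):
    x,y,g,m,s=p; c=np.array([np.cos(g),np.sin(g)])
    out=[]
    for L,d,z in((.19,0,0),(.14,m,.03),(.09,s,.06)):
        a,b=np.array([x,y])+c*d; out.append(box(a,b,g,L,.064,z+.003,z+.033))
    return out
E
python3 - <<'E'
from fit import *
t=cv2.imread("pics/top0.png"); s=cv2.imread("pics/scene0.png")
mt=white(t,(252,172,310,268)); ms=white(s,(322,183,388,256))
for M in ({"top":mt},{"scene":ms},{"top":mt,"scene":ms}):
    print(list(M),*fit(stack,[.485,.1,.23,-.01,-.01],M,[.01,.01,.05,.02,.02]))
def cork(im,b):
    h=cv2.cvtColor(im,cv2.COLOR_BGR2HSV); m=np.zeros(im.shape[:2]); q=np.s_[b[1]:b[3],b[0]:b[2]]
    m[q]=(h[q][:,:,2]>185)&(h[q][:,:,1]>50); return m
for nm,L,p,bt,bs in(("long",.216,[.464,.345,.25],(155,178,222,278),(395,238,468,308)),("middle",.166,[.47,-.346,.08],(425,188,480,265),(228,146,290,180)),("short",.116,[.497,-.109,.05],(338,188,388,245),(272,182,329,214))):
    f=lambda p,L=L:[box(*p,L,.09,0,.004)]
    print(nm,*fit(f,p,{"top":cork(t,bt)},[.01,.01,.05]),*fit(f,p,{"scene":cork(s,bs)},[.01,.01,.05]))
h=cv2.cvtColor(s,cv2.COLOR_BGR2HSV); ht=cv2.cvtColor(t,cv2.COLOR_BGR2HSV)
def mk(h,b,c):
    m=np.zeros(h.shape[:2]); q=np.s_[b[1]:b[3],b[0]:b[2]]; m[q]=c(h[q].astype(float)); return m
dark=lambda a:a[:,:,2]<60
pale=lambda a:(a[:,:,2]>165)
for n,H,b1,b2 in(("top",ht,(258,128,285,152),(336,122,364,152)),("scene",h,(302,240,324,258),(244,206,270,240))):
    print(n,"jar",*fit(lambda p:[cyl(*p,.0185,.060,.078)],[.68,.128],{n:mk(H,b1,dark)},[.01,.01]),
     "cup",*fit(lambda p:[cyl(*p,.0235,.043,.066),cyl(*p,.019,0,.008)]+([cyl(*p,.009,.008,.043)]),[.693,-.072],{n:mk(H,b2,pale)},[.01,.01]))
E
```

```text
['top'] [ 4.847e-01  9.970e-02  2.311e-01 -9.700e-03 -2.000e-04] 0.089
['scene'] [ 0.49    0.1017  0.2321 -0.0127 -0.0077] 0.023
['top', 'scene'] [ 0.4877  0.1011  0.2281 -0.0113 -0.0058] 0.121
long [0.464  0.3461 0.2477] 0.03 [0.4658 0.3462 0.2518] 0.041
middle [ 0.4695 -0.3465  0.0867] 0.037 [ 0.4716 -0.3442  0.075 ] 0.078
short [ 0.4972 -0.109   0.0482] 0.045 [ 0.4987 -0.1072  0.0645] 0.076
top jar [0.68  0.128] inf cup [ 0.6935 -0.0729] 0.127
scene jar [0.6839 0.1287] 0.317 cup [ 0.6947 -0.0722] 0.298fit.py:16: RuntimeWarning: divide by zero encountered in scalar divide
  f=lambda p:sum(np.abs(render(n,model(p))-m).sum()/m.sum() for n,m in masks.items())
  np.max(np.abs(fsim[0] - fsim[1:])) <= fatol):
```

The crops confirm it: three white trays nested at (281,220) top and (355,218) scene, the black-capped glass jar, and the pale-wood cup. The two cameras' fits agree to a few mm. I'm moving over the stack; the tool yaw of 13.5° already matches.

Emit:
move_arm --increments '[[[3.3,3.5,0,0,0,0,1],[3.3,3.5,0,0,0,0,1],[3.3,3.5,0,0,0,0,1],[3.3,3.5,0,0,0,0,1],[3.3,3.5,0,0,0,0,1]]]' --squeeze 25

```text
time_s: 0.6
eef_pos: [0.3178, -0.4553, 0.1933]
orientation: [-180.0, 0.0, 13.5]
force: [1.5, -1.2, 0.1]
gripper_width: 0.0852
grasp_force: 0.0
```

Emit:
move_arm --increments '[[[3.3,3.5,0,0,0,0,1],[3.3,3.5,0,0,0,0,1],[3.3,3.5,0,0,0,0,1],[3.3,3.5,0,0,0,0,1],[3.3,3.5,0,0,0,0,1]]]'

```text
time_s: 1.1
eef_pos: [0.4827, -0.2803, 0.1934]
orientation: [-180.0, 0.0, 13.5]
force: [1.7, -1.2, 0.8]
gripper_width: 0.0853
grasp_force: 0.0
```

Emit:
move_arm --increments '[[[0,3.8,0,0,0,0,1],[0,3.8,0,0,0,0,1],[0,3.8,0,0,0,0,1],[0,3.8,0,0,0,0,1],[0,3.8,0,0,0,0,1]]]'

```text
time_s: 1.6
eef_pos: [0.4814, -0.0904, 0.1934]
orientation: [-180.0, 0.0, 13.5]
force: [0.7, -0.1, -0.5]
gripper_width: 0.0854
grasp_force: 0.0
```

Emit:
move_arm --increments '[[[0,3.8,0,0,0,0,1],[0,3.8,0,0,0,0,1],[0,3.8,0,0,0,0,1],[0,3.8,0,0,0,0,1],[0,3.8,0,0,0,0,1]]]'

```text
time_s: 2.1
eef_pos: [0.4814, 0.0995, 0.1934]
orientation: [180.0, 0.0, 13.5]
force: [0.9, -0.4, -0.7]
gripper_width: 0.085
grasp_force: 0.0
```

Emit:
move_arm --increments '[[[0,0,-3.5,0,0,0,1],[0,0,-3.5,0,0,0,1],[0,0,-2.9,0,0,0,1],[0,0,-1.5,0,0,0,1],[0,0,-1.5,0,0,0,1]]]'

```text
time_s: 2.6
eef_pos: [0.4812, 0.0979, 0.0632]
orientation: [180.0, 0.1, 13.5]
force: [-1.1, -0.1, 0.4]
gripper_width: 0.0854
grasp_force: 0.0
```

Emit:
move_arm --increments '[[[0,0,0,0,0,0,0.8],[0,0,0,0,0,0,0.72],[0,0,0,0,0,0,0.7],[0,0,0,0,0,0,0.6],[0,0,0,0,0,0,0.6]]]'

```text
time_s: 3.1
eef_pos: [0.4824, 0.0981, 0.0653]
orientation: [-180.0, -0.1, 13.5]
force: [-0.1, -1.0, 0.5]
gripper_width: 0.0514
grasp_force: 0.0
```

```bash
python3 - <<'E'
from h import *
t=eyes.capture("top")[:,:,::-1]; s=eyes.capture("scene")[:,:,::-1]
cv2.imwrite("pics/g1.png",cv2.resize(s[140:260,300:430],None,fx=5,fy=5,interpolation=cv2.INTER_CUBIC)[:600])
E
```

```text
(no output)
```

View pics/g1.png

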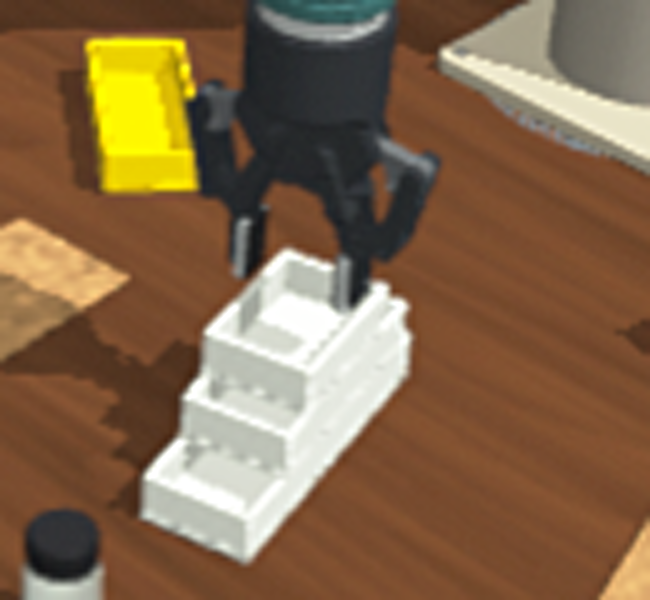

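The picture shows the fingers at crop (240,270) and (345,300), not around the short tray. I'll compare them with the projected TCP.

```bash
python3 - <<'E'
from h import *
st=manip.state(); p=st["eef_pos"]; print(p,st["gripper_width"],st["grasp_force"],st["joint_positions"])
g=np.radians(13.5); d=np.array([-np.sin(g),np.cos(g),0])*.0257
P=[p,p+d,p-d,p+[0,0,.02],p+d+[0,0,.008],p-d+[0,0,.008],p+d+[0,0,.03]]
print(((w2p("scene",P)-[300,140])*5).round(),w2p("top",P).round(1).tolist())
t=eyes.capture("top")[:,:,::-1]
cv2.imwrite("pics/g2.png",cv2.resize(t[170:280,245:345],None,fx=5,fy=5,interpolation=cv2.INTER_CUBIC))
E
```

```text
[0.48216137 0.09802878 0.06505806] 0.051238445253648505 0.0 [-13.99076718  34.92705395  -1.1258649  118.50954284   1.44551187
  26.52464228 -92.70112451]
[[289. 344.]
 [331. 361.]
 [247. 328.]
 [291. 315.]
 [332. 349.]
 [248. 317.]
 [336. 316.]] [[280.1, 220.4], [269.8, 222.9], [290.4, 218.0], [279.3, 220.1], [269.4, 222.8], [290.2, 217.8], [268.2, 222.5]]
```

View pics/g2.png

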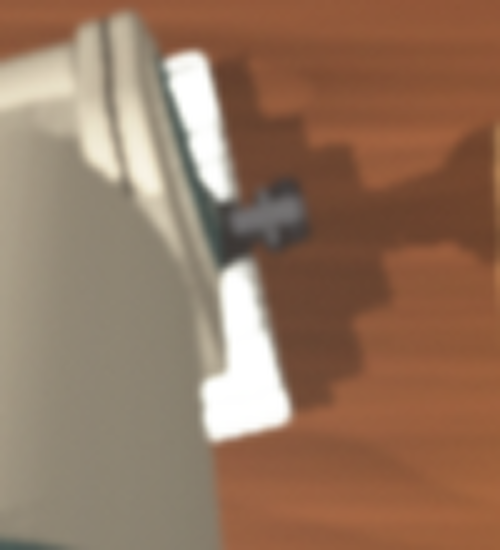

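```bash
python3 - <<'E'
from h import *
def tri(a,b):
    M=[]
    for n,q in(("top",a),("scene",b)):
        K,D,r,t=cam(n); M.append((np.c_[cv2.Rodrigues(r)[0],t],cv2.undistortPoints(np.array([[q]],float),K,D)[0,0]))
    X=cv2.triangulatePoints(M[0][0],M[1][0],M[0][1],M[1][1])[:,0]; return X[:3]/X[3]
for a,b in(((303,213),(343,160)),((303,213),(342,164)),((300,212),(342,158))): print(tri(a,b))
# scene tips on plane through TCP perpendicular to tool x
K,D,r,t=cam("scene"); R=cv2.Rodrigues(r)[0]; c=-R.T@t; p=manip.state()["eef_pos"]; g=np.radians(13.5); n=np.array([np.cos(g),np.sin(g),0])
for q in((240,275),(345,303)):
    u=cv2.undistortPoints(np.array([[[q[0]/5+300,q[1]/5+140]]]),K,D)[0,0]; d=R.T@np.r_[u,1]; X=c+d*(n@(p-c))/(n@d); print(X-p)
E
```

```text
[0.49145142 0.03929692 0.19769413]
[0.49272709 0.03903843 0.18569554]
[0.49504263 0.04274454 0.20662683]
[ 0.00761983 -0.03173888  0.03328169]
[-0.00705975  0.02940596  0.04065191]
```

```bash
python3 - <<'E'
from h import *
p=np.array([.1517,-.6314,.1928]); g=np.radians(13.5); d=np.array([-np.sin(g),np.cos(g),0])*.05
for dz in(.013,.03,.045): print(dz,w2p("scene",[p+[0,0,dz],p+d+[0,0,dz],p-d+[0,0,dz]]).round(1).tolist())
s=cv2.imread("pics/scene0.png"); cv2.imwrite("pics/g3.png",cv2.resize(s[0:60,240:310],None,fx=8,fy=8,interpolation=cv2.INTER_CUBIC))
E
```

```text
0.013 [[275.2, 57.6], [285.9, 60.2], [264.8, 55.0]]
0.03 [[275.1, 53.3], [285.9, 55.9], [264.6, 50.7]]
0.045 [[275.0, 49.4], [285.8, 52.0], [264.5, 46.9]]
```

View pics/g3.png

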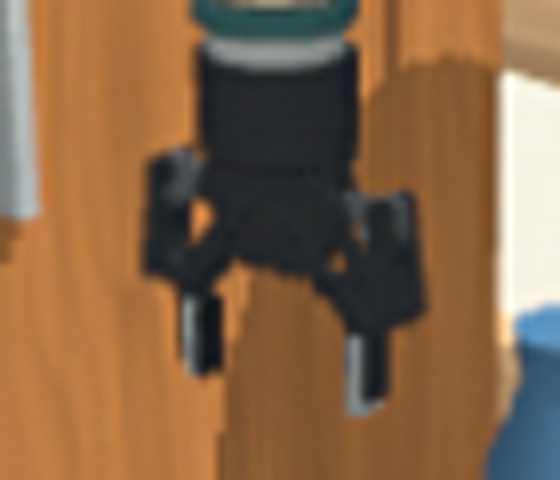

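Both pictures put the real fingertips about 32 mm higher than the reported TCP (tips seen at reported z +45 mm when open, against 13 mm expected). I'll apply this offset: open, go 32 mm lower, then grip.

Emit:
move_arm --increments '[[[0,0,0,0,0,0,1],[0,0,0,0,0,0,1],[0,0,0,0,0,0,1],[0,0,0,0,0,0,1]]]'

```text
time_s: 3.65
eef_pos: [0.4818, 0.098, 0.0646]
orientation: [180.0, 0.0, 13.5]
force: [0.6, -0.4, 0.2]
gripper_width: 0.0859
grasp_force: 0.0
```

Emit:
move_arm --increments '[[[0,0,-1,0,0,0,1],[0,0,-1,0,0,0,1],[0,0,-0.6,0,0,0,1],[0,0,-0.6,0,0,0,1],[0,0,0,0,0,0,1]]]'

```text
time_s: 4.15
eef_pos: [0.4811, 0.0978, 0.0315]
orientation: [180.0, 0.1, 13.5]
force: [1.1, -0.3, -0.4]
gripper_width: 0.0854
grasp_force: 0.0
```

Emit:
move_arm --increments '[[[0,0,0,0,0,0,0.8],[0,0,0,0,0,0,0.72],[0,0,0,0,0,0,0.7],[0,0,0,0,0,0,0.6],[0,0,0,0,0,0,0.6]]]'

```text
time_s: 4.65
eef_pos: [0.4821, 0.098, 0.0329]
orientation: [-180.0, -0.0, 13.5]
force: [0.9, -0.8, 2.1]
gripper_width: 0.0633
grasp_force: 28.0
```

Gripped at 63 mm. Lifting slowly, then checking that only the short tray comes up.

Emit:
move_arm --increments '[[[0,0,0.5,0,0,0,0.6],[0,0,1,0,0,0,0.6],[0,0,2,0,0,0,0.6],[0,0,2,0,0,0,0.6],[0,0,0,0,0,0,0.6]]]'

```text
time_s: 5.15
eef_pos: [0.4839, 0.0984, 0.0903]
orientation: [-180.0, -0.3, 13.5]
force: [0.6, 0.4, -1.3]
gripper_width: 0.0636
grasp_force: 27.9
```

```bash
python3 - <<'E'
from h import *
s=eyes.capture("scene")[:,:,::-1]
cv2.imwrite("pics/g4.png",cv2.resize(s[140:260,300:430],None,fx=5,fy=5,interpolation=cv2.INTER_CUBIC))
E
```

```text
(no output)
```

View pics/g4.png

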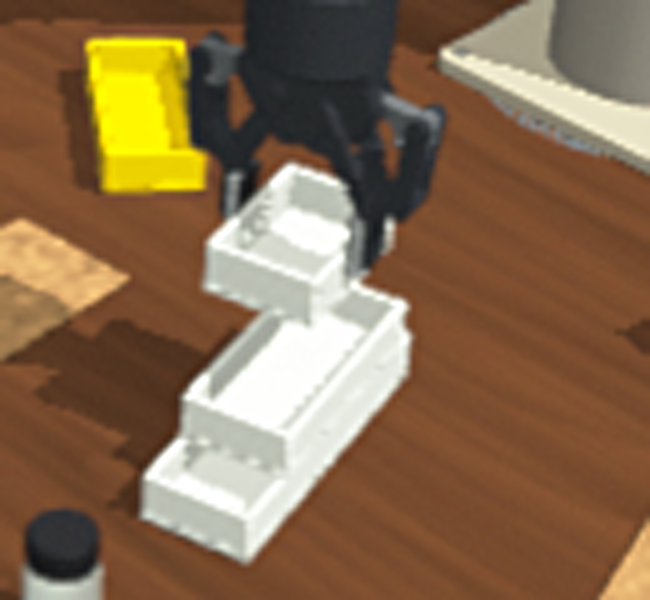

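Only the short tray came up. Moving it to the short mat.

Emit:
move_arm --increments '[[[0.3,-3,0,0,0,-0.036,0.6],[0.3,-4.6,0,0,0,-0.036,0.6],[0.3,-5,0,0,0,-0.036,0.6],[0.3,-5,0,0,0,-0.036,0.6],[0.3,-3,0,0,0,-0.036,0.6]]]'

```text
time_s: 5.7
eef_pos: [0.4957, -0.1125, 0.0871]
orientation: [179.9, 0.1, 2.9]
force: [1.3, -0.1, -0.4]
gripper_width: 0.0638
grasp_force: 27.9
```

Emit:
move_arm --increments '[[[0,0,-3,0,0,0,0.6],[0,0,-3,0,0,0,0.6],[0,0,-2,0,0,0,0.6],[0,0,-1,0,0,0,0.6],[0,0,0,0,0,0,0.6]]]'

```text
time_s: 6.2
eef_pos: [0.4955, -0.1075, -0.0038]
orientation: [-180.0, 0.2, 3.2]
force: [0.8, 0.2, -0.8]
gripper_width: 0.0635
grasp_force: 27.9
```

Emit:
move_arm --increments '[[[0.2,0,-1,0,0,0,0.6],[0,0,-0.5,0,0,0,0.6],[0,0,-0.3,0,0,0,0.6],[0,0,0,0,0,0,0.6]]]'

```text
time_s: 6.6
eef_pos: [0.4988, -0.1078, -0.0204]
orientation: [180.0, 0.0, 3.2]
force: [0.2, 0.6, -0.5]
gripper_width: 0.0634
grasp_force: 28.0
```

Emit:
move_arm --increments '[[[0,0,-0.2,0,0,0,0.6],[0,0,-0.1,0,0,0,0.6],[0,0,0,0,0,0,0.6]]]'

```text
time_s: 6.9
eef_pos: [0.4991, -0.1079, -0.0231]
orientation: [180.0, -0.0, 3.2]
force: [0.7, 1.1, 0.8]
gripper_width: 0.0635
grasp_force: 28.2
```

Emit:
move_arm --increments '[[[0,0,-0.1,0,0,0,0.65],[0,0,0,0,0,0,0.85],[0,0,0,0,0,0,1],[0,0,0,0,0,0,1],[0,0,1,0,0,0,1]]]'

```text
time_s: 7.4
eef_pos: [0.4978, -0.1077, -0.0151]
orientation: [-180.0, 0.1, 3.2]
force: [-0.8, 1.6, 0.1]
gripper_width: 0.0853
grasp_force: 0.0
```

Emit:
move_arm --increments '[[[0,0,2.5,0,0,0,1],[0,0,4,0,0,0,1],[-0.4,4,3.5,0,0,0.036,1],[-0.4,4,0,0,0,0.036,1],[-0.4,4,0,0,0,0.036,1]]]'

```text
time_s: 7.9
eef_pos: [0.488, 0.0106, 0.0854]
orientation: [180.0, -0.2, 9.4]
force: [1.3, -0.1, -0.8]
gripper_width: 0.0855
grasp_force: 0.0
```

Emit:
move_arm --increments '[[[-0.4,4,0,0,0,0.036,1],[-0.4,4,0,0,0,0.036,1],[0,0,0,0,0,0,1]]]'

```text
time_s: 8.2
eef_pos: [0.4785, 0.0968, 0.0841]
orientation: [-179.8, -0.1, 14.1]
force: [0.9, 0.1, 0.3]
gripper_width: 0.0856
grasp_force: 0.0
```

```bash
python3 - <<'E'
from fit import *
t=eyes.capture("top")[:,:,::-1]; s=eyes.capture("scene")[:,:,::-1]
f=lambda p:[box(*p,.09,.064,.007,.037)]
for n,im,b in(("top",t,(338,188,388,245)),("scene",s,(272,172,329,214))):
    print(n,*fit(f,[.498,-.108,.055],{n:white(im,b)},[.01,.01,.05]))
E
```

```text
top [ 0.4949 -0.1082  0.0538] 0.062
scene [ 0.4991 -0.1057  0.0707] 0.039
```

Emit:
move_arm --increments '[[[-0.2,0.1,-3,0,0,0,1],[0,0,-3,0,0,0,1],[0,0,-1.2,0,0,0,1],[0,0,-1,0,0,0,1],[0,0,0,0,0,0,1]]]'

```text
time_s: 8.8
eef_pos: [0.4768, 0.0897, 0.0009]
orientation: [180.0, 0.1, 13.4]
force: [-0.2, 0.7, 0.0]
gripper_width: 0.0853
grasp_force: 0.0
```

Emit:
move_arm --increments '[[[0,0,0,0,0,0,0.8],[0,0,0,0,0,0,0.72],[0,0,0,0,0,0,0.7],[0,0,0,0,0,0,0.6],[0,0,0,0,0,0,0.6]]]'

```text
time_s: 9.3
eef_pos: [0.4779, 0.0912, 0.0025]
orientation: [-180.0, -0.1, 13.5]
force: [-1.4, 0.6, 6.6]
gripper_width: 0.0636
grasp_force: 28.3
```

Emit:
move_arm --increments '[[[0,0,0.5,0,0,0,0.6],[0,0,1,0,0,0,0.6],[0,0,2,0,0,0,0.6],[0,0,2,0,0,0,0.6],[0,0,0,0,0,0,0.6]]]'

```text
time_s: 9.8
eef_pos: [0.4791, 0.0908, 0.0591]
orientation: [180.0, -0.3, 13.5]
force: [1.1, -0.4, -1.4]
gripper_width: 0.0634
grasp_force: 28.2
```

```bash
python3 - <<'E'
from h import *
s=eyes.capture("scene")[:,:,::-1]
cv2.imwrite("pics/g5.png",cv2.resize(s[140:270,270:430],None,fx=4.5,fy=4.5,interpolation=cv2.INTER_CUBIC))
E
```

```text
(no output)
```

View pics/g5.png

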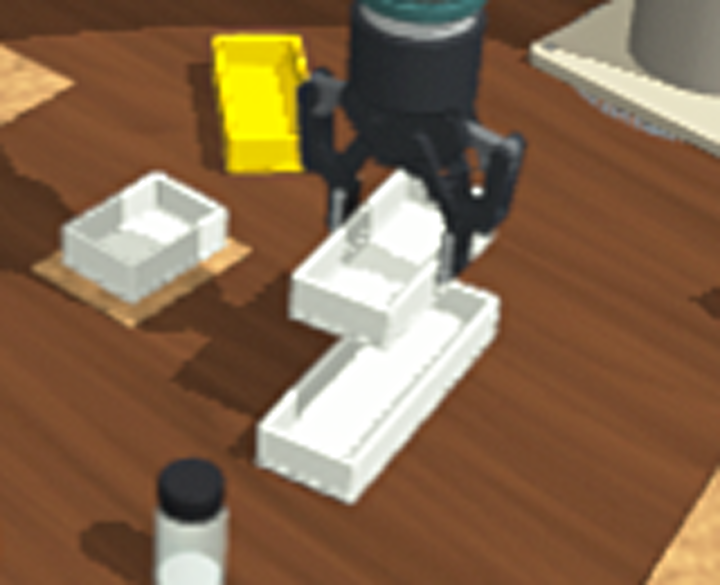

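Only the middle tray lifted, and the short one sits well on its mat at crop (145,235). Carrying the middle tray to its mat.

Emit:
move_arm --increments '[[[-0.1,-3,1,0,0,-0.016,0.6],[0,-4.5,0,0,0,-0.016,0.6],[-0.1,-5,0,0,0,-0.016,0.6],[-0.1,-5,0,0,0,-0.016,0.6],[-0.1,-5,0,0,0,-0.016,0.6]]]'

```text
time_s: 10.35
eef_pos: [0.4722, -0.1361, 0.0658]
orientation: [-180.0, 0.1, 8.9]
force: [1.2, -0.4, -1.0]
gripper_width: 0.0633
grasp_force: 28.2
```

Emit:
move_arm --increments '[[[-0.1,-5,0,0,0,-0.016,0.6],[-0.1,-5,0,0,0,-0.016,0.6],[-0.1,-5,0,0,0,-0.016,0.6],[-0.1,-4,0,0,0,-0.016,0.6],[0,-2.2,0,0,0,-0.011,0.6]]]'

```text
time_s: 10.85
eef_pos: [0.4669, -0.3512, 0.0655]
orientation: [179.9, 0.1, 4.3]
force: [0.1, 0.4, -1.5]
gripper_width: 0.0632
grasp_force: 28.2
```

Emit:
move_arm --increments '[[[0,0,0,0,0,0,0.6],[0,0,0,0,0,0,0.6]]]'

```text
time_s: 11.05
eef_pos: [0.4682, -0.3457, 0.0655]
orientation: [-179.9, 0.1, 4.6]
force: [0.8, 1.1, 0.3]
gripper_width: 0.0632
grasp_force: 28.2
```

Descend to reported z ≈ -0.023.

Emit:
move_arm --increments '[[[0.1,0,-2.5,0,0,0,0.6],[0.1,0,-3,0,0,0,0.6],[0,0,-1.5,0,0,0,0.6],[0,0,-0.8,0,0,0,0.6],[0,0,-0.6,0,0,0,0.6]]]'

```text
time_s: 11.55
eef_pos: [0.4713, -0.3454, -0.018]
orientation: [-180.0, 0.0, 4.7]
force: [0.4, 0.7, -1.2]
gripper_width: 0.0633
grasp_force: 28.2
```

Emit:
move_arm --increments '[[[0,0,-0.3,0,0,0,0.6],[0,0,0,0,0,0,0.6],[0,0,0,0,0,0,0.6]]]'

```text
time_s: 11.85
eef_pos: [0.4716, -0.3467, -0.0198]
orientation: [180.0, -0.1, 4.6]
force: [-0.3, 0.4, -0.4]
gripper_width: 0.0635
grasp_force: 28.2
```

Emit:
move_arm --increments '[[[0,0,-0.2,0,0,0,0.6],[0,0,-0.1,0,0,0,0.6],[0,0,0,0,0,0,0.6]]]'

```text
time_s: 12.15
eef_pos: [0.4713, -0.3465, -0.0234]
orientation: [180.0, -0.0, 4.6]
force: [-1.0, -0.6, -0.5]
gripper_width: 0.0633
grasp_force: 28.3
```

Emit:
move_arm --increments '[[[0,0,-0.1,0,0,0,0.65],[0,0,0,0,0,0,0.85],[0,0,0,0,0,0,1],[0,0,0,0,0,0,1],[0,0,1,0,0,0,1]]]'

```text
time_s: 12.65
eef_pos: [0.4701, -0.3455, -0.0154]
orientation: [-179.9, 0.1, 4.6]
force: [-0.4, 0.0, -0.5]
gripper_width: 0.0853
grasp_force: 0.0
```

Emit:
move_arm --increments '[[[0,0,3,0,0,0,1],[0,0,4.5,0,0,0,1],[0,0,2,0,0,0,1],[0,0,0,0,0,0,1]]]'

```text
time_s: 13.05
eef_pos: [0.4735, -0.3479, 0.0845]
orientation: [179.7, -0.3, 4.6]
force: [0.6, 0.2, -0.5]
gripper_width: 0.0854
grasp_force: 0.0
```

```bash
python3 - <<'E'
from fit import *
t=eyes.capture("top")[:,:,::-1]; s=eyes.capture("scene")[:,:,::-1]
for nm,p,L,z,bt,bs in(("mid",[.4705,-.3455,.08],.14,.004,(425,185,482,268),(225,138,292,180)),("long",[.486,.098,.23],.19,0,(252,172,310,268),(322,183,388,256))):
    f=lambda q:[box(*q,L,.064,z+.003,z+.033)]
    for n,im,b in(("top",t,bt),("scene",s,bs)): print(nm,n,*fit(f,p,{n:white(im,b)},[.01,.01,.05]))
print(manip.state()["eef_pos"])
E
```

```text
mid top [ 0.4698 -0.3454  0.0841] 0.179
mid scene [ 0.4725 -0.3442  0.0931] 0.035
long top [0.4854 0.0959 0.2442] 0.097
long scene [0.4901 0.0971 0.2413] 0.034
[ 0.47116869 -0.34634479  0.08109925]
```

Middle tray is within 2 mm of its mat. Now the long tray, at (0.4875, 0.0965), yaw 13.9°.

Emit:
move_arm --increments '[[[0.1,4.3,0,0,0,0.016,1],[0.2,5,0,0,0,0.016,1],[0.2,5,0,0,0,0.016,1],[0.2,5,0,0,0,0.016,1],[0.2,5,0,0,0,0.016,1]]]'

```text
time_s: 13.65
eef_pos: [0.4787, -0.1014, 0.0793]
orientation: [-179.9, 0.1, 9.2]
force: [1.2, 0.5, -0.6]
gripper_width: 0.0856
grasp_force: 0.0
```

Emit:
move_arm --increments '[[[0.2,5,0,0,0,0.016,1],[0.2,5,0,0,0,0.016,1],[0.2,5,0,0,0,0.016,1],[0.1,3,0,0,0,0.016,1],[0,2,0,0,0,0.016,1]]]'

```text
time_s: 14.15
eef_pos: [0.4857, 0.0999, 0.0792]
orientation: [-179.9, 0.1, 14.1]
force: [0.5, -0.7, 0.2]
gripper_width: 0.0853
grasp_force: 0.0
```

Emit:
move_arm --increments '[[[0,0,0,0,0,0,1],[0,0,0,0,0,0,1]]]'

```text
time_s: 14.35
eef_pos: [0.4861, 0.0958, 0.0795]
orientation: [180.0, 0.1, 13.8]
force: [0.1, -0.3, 0.3]
gripper_width: 0.0857
grasp_force: 0.0
```

Emit:
move_arm --increments '[[[0.1,0.1,-3,0,0,0,1],[0,0,-3.5,0,0,0,1],[0,0,-2,0,0,0,1],[0,0,-1.3,0,0,0,1],[0,0,-0.8,0,0,0,1]]]'

```text
time_s: 14.85
eef_pos: [0.4876, 0.0957, -0.0267]
orientation: [180.0, 0.1, 13.7]
force: [-0.2, -0.1, -0.2]
gripper_width: 0.0858
grasp_force: 0.0
```

Emit:
move_arm --increments '[[[0,0,0,0,0,0,0.8],[0,0,0,0,0,0,0.72],[0,0,0,0,0,0,0.7],[0,0,0,0,0,0,0.6],[0,0,0,0,0,0,0.6]]]'

```text
time_s: 15.35
eef_pos: [0.4884, 0.0976, -0.0251]
orientation: [-180.0, -0.1, 13.8]
force: [-0.4, 0.6, -0.4]
gripper_width: 0.0631
grasp_force: 28.7
```

Emit:
move_arm --increments '[[[0,0,0.5,0,0,0,0.6],[0,0,1,0,0,0,0.6],[0,0,2,0,0,0,0.6],[0,0,2,0,0,0,0.6],[0,0,0,0,0,0,0.6]]]'

```text
time_s: 15.85
eef_pos: [0.4901, 0.0979, 0.0322]
orientation: [180.0, -0.3, 13.8]
force: [0.4, -0.1, -0.2]
gripper_width: 0.0635
grasp_force: 28.8
```

Emit:
move_arm --increments '[[[-0.3,3,0,0,0,0.002,0.6],[-0.5,4.5,0,0,0,0.002,0.6],[-0.5,5,0,0,0,0.002,0.6],[-0.5,5,0,0,0,0.002,0.6],[-0.4,4,0,0,0,0.002,0.6]]]'

```text
time_s: 16.35
eef_pos: [0.465, 0.3155, 0.0293]
orientation: [-179.9, -0.0, 14.5]
force: [0.5, -0.3, -1.6]
gripper_width: 0.0631
grasp_force: 28.7
```

Emit:
move_arm --increments '[[[-0.2,2.3,0,0,0,0,0.6],[0,1,0,0,0,0,0.6],[0,0,0,0,0,0,0.6],[0,0,0,0,0,0,0.6]]]'

```text
time_s: 16.75
eef_pos: [0.4645, 0.3424, 0.0291]
orientation: [179.9, 0.1, 14.3]
force: [0.4, -0.5, -1.3]
gripper_width: 0.0639
grasp_force: 28.7
```

Emit:
move_arm --increments '[[[0,0.3,-1.5,0,0,0,0.6],[0,0,-2,0,0,0,0.6],[0,0,-0.8,0,0,0,0.6],[0,0,-0.4,0,0,0,0.6],[0,0,0,0,0,0,0.6]]]'

```text
time_s: 17.25
eef_pos: [0.4641, 0.347, -0.0182]
orientation: [180.0, 0.1, 14.3]
force: [0.8, 0.7, -0.9]
gripper_width: 0.0634
grasp_force: 28.7
```

Emit:
move_arm --increments '[[[0,0,-0.2,0,0,0,0.6],[0,0,0,0,0,0,0.6]]]'

```text
time_s: 17.45
eef_pos: [0.4645, 0.3481, -0.0192]
orientation: [-180.0, -0.0, 14.4]
force: [-0.0, 0.6, 0.2]
gripper_width: 0.0634
grasp_force: 28.7
```

Emit:
move_arm --increments '[[[0,0,-0.2,0,0,0,0.6],[0,0,0,0,0,0,0.65],[0,0,0,0,0,0,0.85],[0,0,0,0,0,0,1],[0,0,0,0,0,0,1]]]'

```text
time_s: 17.95
eef_pos: [0.4642, 0.348, -0.0215]
orientation: [-180.0, -0.0, 14.4]
force: [-0.1, -0.6, -0.4]
gripper_width: 0.0853
grasp_force: 0.0
```

Emit:
move_arm --increments '[[[0,0,1.5,0,0,0,1],[0,0,4,0,0,0,1],[0,0,4.5,0,0,0,1],[3,-3,0.5,0,0,0,1],[3.3,-3.3,0,0,0,0,1]]]'

```text
time_s: 18.45
eef_pos: [0.5283, 0.2877, 0.0872]
orientation: [-179.8, -0.3, 14.7]
force: [1.2, -0.8, -0.1]
gripper_width: 0.0852
grasp_force: 0.0
```

Emit:
move_arm --increments '[[[3.4,-3.4,0,0,0,0,1],[3.4,-3.4,0,0,0,0,1],[3.4,-3.4,0,0,0,0,1],[3.2,-3.4,0,0,0,0,1],[2,-2,0,0,0,0,1]]]'

```text
time_s: 18.95
eef_pos: [0.684, 0.1236, 0.0848]
orientation: [179.8, -0.1, 14.1]
force: [-0.3, -0.1, -0.5]
gripper_width: 0.0855
grasp_force: 0.0
```

Emit:
move_arm --increments '[[[0,0,0,0,0,0,1],[0,0,0,0,0,0,1]]]'

```text
time_s: 19.15
eef_pos: [0.6812, 0.1283, 0.0841]
orientation: [-180.0, -0.0, 14.3]
force: [0.3, 0.6, 0.5]
gripper_width: 0.0858
grasp_force: 0.0
```

```bash
python3 - <<'E'
from fit import *
t=eyes.capture("top")[:,:,::-1]; s=eyes.capture("scene")[:,:,::-1]
f=lambda q:[box(*q,.19,.064,.007,.037)]
for n,im,b in(("top",t,(155,178,222,278)),("scene",s,(395,225,468,308))): print(n,*fit(f,[.465,.346,.25],{n:white(im,b)},[.01,.01,.05]))
cv2.imwrite("pics/j.png",cv2.resize(s[120:320,250:480],None,fx=3,fy=3,interpolation=cv2.INTER_CUBIC))
print(manip.state()["eef_pos"])
E
```

```text
top [0.4409 0.3646 0.2391] 0.66
scene [0.4657 0.3493 0.2519] 0.026
[0.68012453 0.13086662 0.08393973]
```

View pics/j.png

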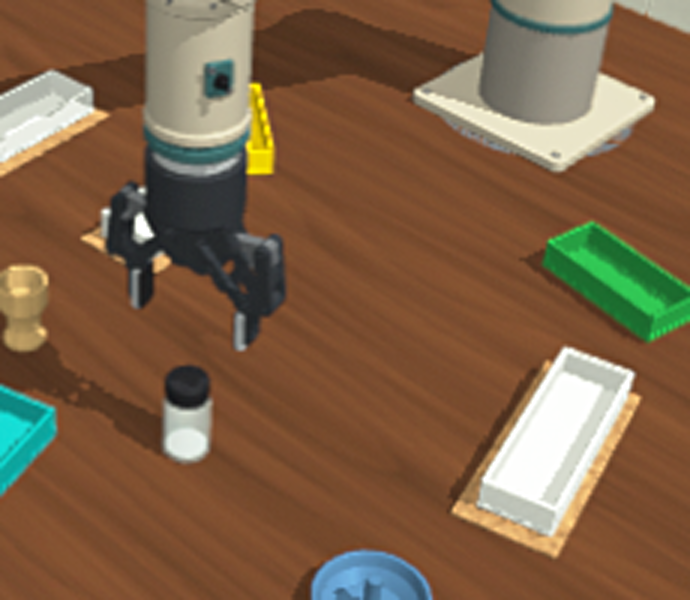

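Long tray is on its mat (3 mm off), and the jar stands at crop (187,415) with the fingers around its axis. Descending on the jar.

Emit:
move_arm --increments '[[[0,0,-2,0,0,0,1],[0,0,-2.5,0,0,0,1],[0,0,-2,0,0,0,1],[0,0,-1.3,0,0,0,1],[0,0,-0.6,0,0,0,1]]]'

```text
time_s: 19.75
eef_pos: [0.6797, 0.1303, -0.0016]
orientation: [-180.0, 0.1, 14.5]
force: [0.7, 0.9, 0.3]
gripper_width: 0.0851
grasp_force: 0.0
```

Emit:
move_arm --increments '[[[0,0,0,0,0,0,0.8],[0,0,0,0,0,0,0.6],[0,0,0,0,0,0,0.5],[0,0,0,0,0,0,0.4],[0,0,0,0,0,0,0.35]]]'

```text
time_s: 20.25
eef_pos: [0.6821, 0.1291, 0.0007]
orientation: [180.0, -0.1, 14.4]
force: [-0.9, -0.3, 5.2]
gripper_width: 0.0383
grasp_force: 25.4
```

Emit:
move_arm --increments '[[[0,0,0,0,0,0,0.35],[0,0,0,0,0,0,0.35]]]'

```text
time_s: 20.45
eef_pos: [0.6821, 0.1291, 0.0008]
orientation: [180.0, -0.1, 14.4]
force: [-1.3, 0.1, 5.9]
gripper_width: 0.0387
grasp_force: 25.4
```

Emit:
move_arm --increments '[[[0,0,0.5,0,0,0,0.35],[0,0,1.5,0,0,0,0.35],[0,0,2.5,0,0,0,0.35],[0,0,2.5,0,0,0,0.35],[0,0,0,0,0,0,0.35]]]'

```text
time_s: 20.95
eef_pos: [0.6845, 0.1295, 0.0742]
orientation: [180.0, -0.5, 14.4]
force: [1.6, 0.2, -0.5]
gripper_width: 0.0379
grasp_force: 25.5
```

```bash
python3 - <<'E'
from h import *
s=eyes.capture("scene")[:,:,::-1]
cv2.imwrite("pics/j2.png",cv2.resize(s[160:290,270:400],None,fx=4,fy=4,interpolation=cv2.INTER_CUBIC))
E
```

```text
(no output)
```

View pics/j2.png

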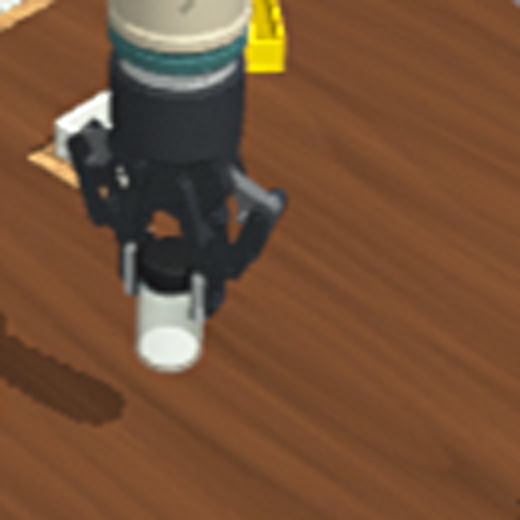

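The jar hangs upright in the grip. Carrying it over the long tray.

Emit:
move_arm --increments '[[[-1.5,1.5,0,0,0,0,0.35],[-2.5,2.5,0,0,0,0,0.35],[-3,3.2,0,0,0,0,0.35],[-3,3.3,0,0,0,0,0.35],[-3,3.3,0,0,0,0,0.35]]]'

```text
time_s: 21.5
eef_pos: [0.5491, 0.2675, 0.0685]
orientation: [180.0, 0.1, 14.3]
force: [0.4, 1.1, -0.8]
gripper_width: 0.038
grasp_force: 25.5
```

Emit:
move_arm --increments '[[[-3,3.3,0,0,0,0,0.35],[-2.5,2.5,0,0,0,0,0.35],[-1.5,1.8,0,0,0,0,0.35],[-0.7,0.6,0,0,0,0,0.35],[0,0,0,0,0,0,0.35]]]'

```text
time_s: 22.0
eef_pos: [0.4728, 0.3495, 0.0689]
orientation: [180.0, 0.1, 14.5]
force: [-0.2, -0.2, -1.4]
gripper_width: 0.0388
grasp_force: 25.5
```

Emit:
move_arm --increments '[[[0,0,0,0,0,0,0.35],[0,0,0,0,0,0,0.35]]]'

```text
time_s: 22.2
eef_pos: [0.4758, 0.3469, 0.0693]
orientation: [179.9, -0.0, 14.2]
force: [-0.1, -0.9, -1.3]
gripper_width: 0.0381
grasp_force: 25.5
```

Emit:
move_arm --increments '[[[0,0.2,-1.5,0,0,0,0.35],[0,0,-2,0,0,0,0.35],[0,0,-1.2,0,0,0,0.35],[0,0,-0.6,0,0,0,0.35],[0,0,0,0,0,0,0.35]]]'

```text
time_s: 22.7
eef_pos: [0.4737, 0.3502, 0.0152]
orientation: [179.9, 0.1, 14.3]
force: [-0.3, 0.2, -1.7]
gripper_width: 0.0383
grasp_force: 25.5
```

Emit:
move_arm --increments '[[[0,0,-0.2,0,0,0,0.35],[0,0,-0.1,0,0,0,0.35],[0,0,0,0,0,0,0.35]]]'

```text
time_s: 23.0
eef_pos: [0.4744, 0.3512, 0.0139]
orientation: [-180.0, -0.0, 14.4]
force: [0.4, 0.7, -0.9]
gripper_width: 0.0385
grasp_force: 25.5
```

Emit:
move_arm --increments '[[[0,0,-0.1,0,0,0,0.35],[0,0,-0.1,0,0,0,0.35],[0,0,0,0,0,0,0.35]]]'

```text
time_s: 23.3
eef_pos: [0.4744, 0.3512, 0.0118]
orientation: [-180.0, -0.0, 14.4]
force: [-0.3, -0.4, 1.8]
gripper_width: 0.0382
grasp_force: 25.7
```

Emit:
move_arm --increments '[[[0,0,0,0,0,0,0.5],[0,0,0,0,0,0,0.65],[0,0,0,0,0,0,0.8],[0,0,0,0,0,0,1],[0,0,0,0,0,0,1]]]'

```text
time_s: 23.8
eef_pos: [0.4742, 0.351, 0.0114]
orientation: [180.0, 0.0, 14.4]
force: [-1.2, 0.1, 0.5]
gripper_width: 0.0854
grasp_force: 0.0
```

Emit:
move_arm --increments '[[[0,0,1,0,0,0,1],[0,0,2.5,0,0,0,1],[0,0,4,0,0,0,1],[0,0,2,0,0,0,1],[2,-3.4,0,0,0,0,1]]]'

```text
time_s: 24.3
eef_pos: [0.4931, 0.3252, 0.1107]
orientation: [-179.6, -0.4, 14.9]
force: [0.7, 0.5, -0.8]
gripper_width: 0.0854
grasp_force: 0.0
```

Emit:
move_arm --increments '[[[2.2,-4.2,0,0,0,0,1],[2.2,-4.2,0,0,0,0,1],[2.2,-4.2,0,0,0,0,1],[2.2,-4.2,0,0,0,0,1],[2.2,-4.2,0,0,0,0,1]]]'

```text
time_s: 24.8
eef_pos: [0.605, 0.1052, 0.1074]
orientation: [180.0, -0.1, 14.4]
force: [1.4, -0.0, -0.4]
gripper_width: 0.0856
grasp_force: 0.0
```

Emit:
move_arm --increments '[[[2.2,-4.2,0,0,0,0,1],[2.2,-4.2,0,0,0,0,1],[2.2,-4.2,0,0,0,0,1],[1.7,-3.4,0,0,0,0,1],[0.7,-2,0,0,0,0,1]]]'

```text
time_s: 25.3
eef_pos: [0.6953, -0.078, 0.1071]
orientation: [179.8, -0.1, 14.1]
force: [-0.6, 0.5, -0.8]
gripper_width: 0.0852
grasp_force: 0.0
```

Emit:
move_arm --increments '[[[0,0,0,0,0,0,1],[0,0,0,0,0,0,1],[0,0,0,0,0,0,1]]]'

```text
time_s: 25.6
eef_pos: [0.6935, -0.0694, 0.1066]
orientation: [-179.9, 0.0, 14.6]
force: [0.4, 1.4, 0.7]
gripper_width: 0.0852
grasp_force: 0.0
```

```bash
python3 - <<'E'
from h import *
s=eyes.capture("scene")[:,:,::-1]
cv2.imwrite("pics/k.png",cv2.resize(s[130:320,200:480],None,fx=2.8,fy=2.8,interpolation=cv2.INTER_CUBIC))
print(manip.state()["eef_pos"])
E
```

```text
[ 0.69364239 -0.06966357  0.10660483]
```

View pics/k.png

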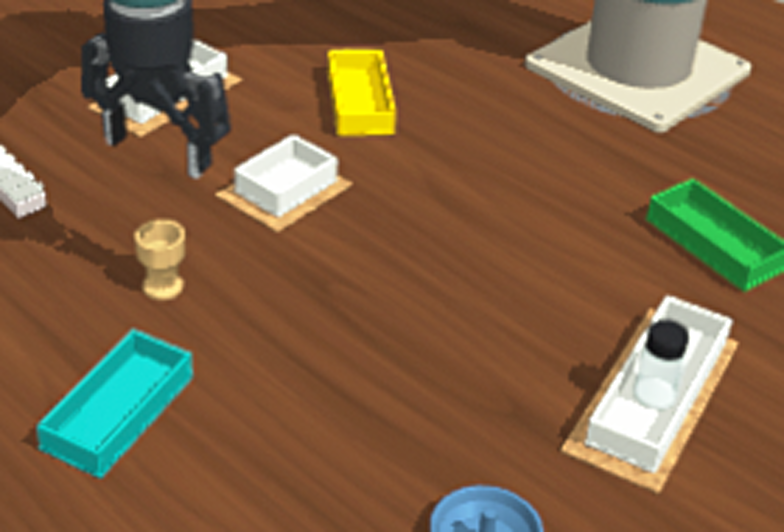

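The jar stands upright in the long tray at crop (663,365), and the cup is at (160,255) under the gripper. Descending on the cup.

Emit:
move_arm --increments '[[[0,-0.1,-2.5,0,0,0,1],[0,0,-3,0,0,0,1],[0,0,-2.5,0,0,0,1],[0,0,-1.3,0,0,0,1],[0,0,-0.7,0,0,0,1]]]'

```text
time_s: 26.15
eef_pos: [0.6934, -0.0724, 0.0053]
orientation: [-179.9, 0.1, 14.5]
force: [-0.1, 0.2, -0.4]
gripper_width: 0.0855
grasp_force: 0.0
```

Emit:
move_arm --increments '[[[0,0,0,0,0,0,0.8],[0,0,0,0,0,0,0.65],[0,0,0,0,0,0,0.55],[0,0,0,0,0,0,0.45],[0,0,0,0,0,0,0.45]]]' --squeeze 20

```text
time_s: 26.65
eef_pos: [0.6954, -0.074, 0.0081]
orientation: [180.0, -0.1, 14.4]
force: [0.0, 0.2, 6.4]
gripper_width: 0.0448
grasp_force: 20.5
```

Emit:
move_arm --increments '[[[0,0,0.5,0,0,0,0.45],[0,0,1.5,0,0,0,0.45],[0,0,2.5,0,0,0,0.45],[0,0,2.5,0,0,0,0.45],[0,0,0,0,0,0,0.45]]]'

```text
time_s: 27.15
eef_pos: [0.6975, -0.0745, 0.0814]
orientation: [179.8, -0.4, 14.4]
force: [1.4, -0.1, -1.1]
gripper_width: 0.0447
grasp_force: 20.6
```

Emit:
move_arm --increments '[[[-1.5,-0.3,0,0,0,0,0.45],[-2.8,-0.5,0,0,0,0,0.45],[-3.5,-0.6,0,0,0,0,0.45],[-3.5,-0.6,0,0,0,0,0.45],[-3.5,-0.6,0,0,0,0,0.45]]]'

```text
time_s: 27.65
eef_pos: [0.5443, -0.1002, 0.0764]
orientation: [-180.0, 0.0, 14.4]
force: [0.4, 0.8, -0.4]
gripper_width: 0.0446
grasp_force: 20.6
```

Emit:
move_arm --increments '[[[-2.5,-0.4,0,0,0,0,0.45],[-1.5,-0.2,0,0,0,0,0.45],[-1,-0.1,0,0,0,0,0.45],[0,0,0,0,0,0,0.45],[0,0,0,0,0,0,0.45]]]'

```text
time_s: 28.15
eef_pos: [0.4974, -0.1069, 0.0766]
orientation: [180.0, -0.1, 14.4]
force: [0.4, 0.3, -0.7]
gripper_width: 0.0451
grasp_force: 20.6
```

```bash
python3 - <<'E'
from h import *
s=eyes.capture("scene")[:,:,::-1]
cv2.imwrite("pics/k2.png",cv2.resize(s[120:240,240:360],None,fx=4.5,fy=4.5,interpolation=cv2.INTER_CUBIC))
print(manip.state()["eef_pos"],manip.state()["gripper_width"])
E
```

```text
[ 0.49762624 -0.10683148  0.07654041] 0.04486545686167675
```

View pics/k2.png

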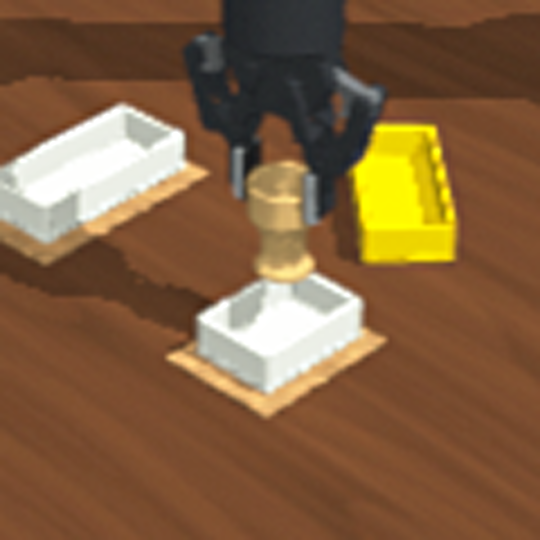

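The cup hangs upright over the short tray at crop (283,225). Lowering it.

Emit:
move_arm --increments '[[[0,0,-1.5,0,0,0,0.45],[0,0,-2,0,0,0,0.45],[0,0,-1,0,0,0,0.45],[0,0,-0.7,0,0,0,0.45],[0,0,0,0,0,0,0.45]]]'

```text
time_s: 28.7
eef_pos: [0.496, -0.1068, 0.0237]
orientation: [-180.0, 0.1, 14.4]
force: [-0.8, -0.7, -0.3]
gripper_width: 0.0448
grasp_force: 20.7
```

Emit:
move_arm --increments '[[[0,0,-0.2,0,0,0,0.45],[0,0,-0.1,0,0,0,0.45],[0,0,0,0,0,0,0.45]]]'

```text
time_s: 29.0
eef_pos: [0.4965, -0.1071, 0.0218]
orientation: [180.0, -0.0, 14.4]
force: [0.1, -0.4, -0.9]
gripper_width: 0.0448
grasp_force: 20.7
```

Emit:
move_arm --increments '[[[0,0,-0.1,0,0,0,0.45],[0,0,-0.1,0,0,0,0.45],[0,0,0,0,0,0,0.45]]]'

```text
time_s: 29.3
eef_pos: [0.4961, -0.107, 0.0195]
orientation: [180.0, -0.0, 14.4]
force: [0.4, 0.3, 0.2]
gripper_width: 0.0447
grasp_force: 20.7
```

Emit:
move_arm --increments '[[[0,0,-0.1,0,0,0,0.45],[0,0,0,0,0,0,0.45]]]'

```text
time_s: 29.5
eef_pos: [0.4964, -0.107, 0.019]
orientation: [180.0, -0.0, 14.4]
force: [0.0, -0.1, 5.4]
gripper_width: 0.0449
grasp_force: 21.0
```

Emit:
move_arm --increments '[[[0,0,0,0,0,0,0.6],[0,0,0,0,0,0,0.75],[0,0,0,0,0,0,0.9],[0,0,0,0,0,0,1],[0,0,0,0,0,0,1]]]'

```text
time_s: 30.0
eef_pos: [0.4961, -0.107, 0.0184]
orientation: [-180.0, 0.0, 14.4]
force: [-0.1, -0.2, -0.3]
gripper_width: 0.0853
grasp_force: 0.0
```

Emit:
move_arm --increments '[[[0,0,1,0,0,0,1],[0,0,2.5,0,0,0,1],[0,0,4,0,0,0,1],[0,0,4,0,0,0,1],[0,3,1,0,0,0,1]]]'

```text
time_s: 30.5
eef_pos: [0.499, -0.0815, 0.1481]
orientation: [179.7, -0.4, 14.0]
force: [1.3, -0.0, -0.1]
gripper_width: 0.0854
grasp_force: 0.0
```

Emit:
move_arm --increments '[[[0,4,0,0,0,0,1],[0,5,0,0,0,0,1],[0,5,0,0,0,0,1],[0,2,0,0,0,0,1],[0,0,0,0,0,0,1]]]'

```text
time_s: 31.0
eef_pos: [0.496, 0.0876, 0.1442]
orientation: [-179.9, -0.1, 14.8]
force: [-1.2, 0.0, 0.2]
gripper_width: 0.0858
grasp_force: 0.0
```

```bash
python3 - <<'E'
from fit import *
t=eyes.capture("top")[:,:,::-1]; s=eyes.capture("scene")[:,:,::-1]
a=cv2.resize(s[120:320,160:480],None,fx=2.5,fy=2.5,interpolation=cv2.INTER_CUBIC)
cv2.imwrite("pics/fin.png",a)
for nm,L,p,bt,bs in(("long",.19,[.465,.348,.25],(155,178,222,278),0),("mid",.14,[.47,-.345,.08],(425,185,482,268),(225,138,292,180))):
    f=lambda q:[box(*q,L,.064,.007,.037)]
    print(nm,*fit(f,p,{"top":white(t,bt)},[.01,.01,.05]))
E
```

```text
long [0.4629 0.3437 0.3171] 0.568
mid [ 0.4687 -0.3472  0.0733] 0.051
```

View pics/fin.png

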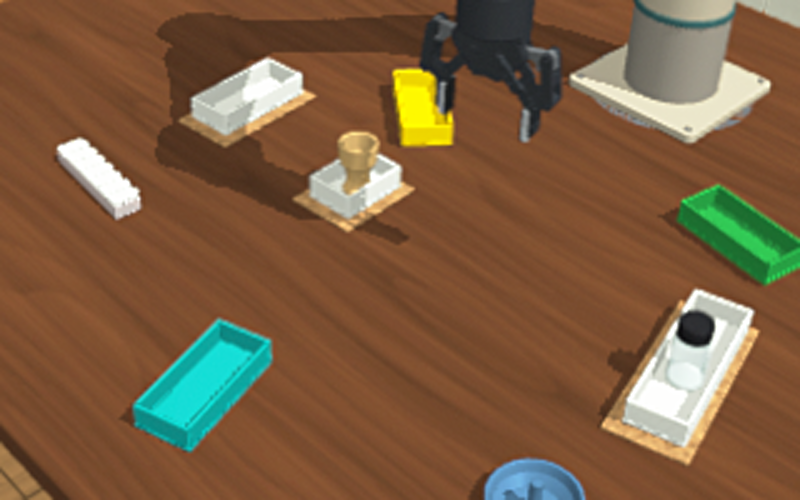

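Everything stands as wanted: the cup is upright in the short tray at (355,160), the jar in the long tray at (690,350), the middle tray is empty at (247,95), and the organizer and dish look untouched.

```bash
python3 -c "
from station import job_done; print(job_done())"
```

```text
the job is handed in; nothing more can be done
None
```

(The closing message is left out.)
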